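# Clamp a skiver's feed drive in its jig and set its pulley to the timing mark

## Robot

A 6-joint arm with a two-finger parallel gripper is mounted at the origin on a cart in front of the work surface, level with it; the furniture and walls round the work are solid. World frame = base frame: x ahead of the robot, y to its left, z up, the work surface at z = 0. Lengths are in mm, angles in rad, forces in N, time in s.
With the tool pointing down it reaches from about 350 to 875 mm from the base axis. Payload 4.2 kg.
Tool frame: the origin (TCP) lies midway between the tips of the shut fingers; the grasp point (between the pads) lies 19 mm behind it (arm.grasp_offset is the distance from the TCP to the grasp point, in mm); z points along the fingers, y is the line along which they close (so a half turn about z gives the same grasp; the last joint's range is limited). The gripper opens to 85 mm and grips with 20 to 120 N. Pads are 22 mm wide; open, the fingers measure 114 mm over their backs; the gripper's body (76 mm by 85 mm) begins 54 mm behind the grasp point. The pads swing forward as they close: fully open they stand 13 mm farther back than shut.
Start: joints at [-1.043, 0.385, 0.008, 0, -1.194, -0.259], TCP at [166.001, -602.53, 231.312] pointing down, gripper open.
Joint ranges: [-3.14, 3.14], [-1.21, 2.06], [-1.07, 1.41], [-3.16, 2.05], [-2.99, -0.16], [-3.1, 3.1]. Speed limits (rad/s): [2.79, 2.79, 3.14, 3.14, 3.14, 3.14].

## Interface

Orientations are given as a unit quaternion [x, y, z, w].
In Python, from bench import arm gives the robot as it stands. The module is installed in compiled form; this text tells all that it offers.
- The arm moves only by the tool servo_tool, never from a script. Its argument "increments" is a list of rows, each a list of 7 numbers: the opening, from 0 (shut) to 1 (fully open), then the shift along the tool's x, y, z in m, then the turn, a rotation vector about the tool's x, y, z in degrees. In form: [[grip, x, y, z, ax, ay, az], ...]. A call has 1 to 12 rows; each row is the pose to reach, as a shift and turn from the pose commanded when the call began, along the tool's axes at that moment; what a row does not reach only later rows make up. A row lasts 1/8 s, in which the tool goes at most 62.5 mm and 10.7 degrees, less where a joint would pass 70% of its speed; a pose out of reach is approached as far as the arm can. A call with a gripper value outside its range is refused whole. The fingers move at their own pace and stop on an object; the grip force is fixed at half the most. Time passes only in rows, so rows that repeat a pose let the fingers close. It gives the time, the measured TCP pose, the force, the opening and the grip force at its end, in the units of the state.
- arm.read_state(): the state, without advancing time (a new reading comes with each control period).
- arm.get_image(name): name is "scene" or "top" or "wrist"; returns a dict with "color" (420x560x3 uint8, red, green, blue), "fx", "fy", "cx", "cy" (pixels), "k1" (the pictures are not rectified: a ray, as slopes to the right and down, at radius r is drawn at 1 + k1 r^2 times it, then the intrinsics apply), "rvec" (rotation vector, rad) and "tvec" (3), from world to camera coordinates, as OpenCV has them; the wrist camera has in their place "hand_eye" (4x4, takes a point from camera to tool coordinates, whose origin is the TCP and whose axes are the flange's). Camera axes: x right, y down, z forward; pixel columns grow to the right and rows downward; lengths in mm; the calibration is good to about 2 mm. A picture is of the moment at which its call begins: read the wrist's pose just before it. There is no depth.
- arm.job_done(): hands the job in; it is judged then, once.
Trained networks look in the newest picture that a camera, given by its name, has taken for a name from the list of things; names that differ only in an ending like _2 or _b are one class to them, and where a whole thing is asked for, a point or a joint stands for the part that bears it (a point fixed in the world has none). Each returns a list of dicts, best first, with "p" (0 to 1); they miss things now and then, are a little off and sometimes report something else, mostly with a low value. They report only what shows in the picture. A call takes as long as a camera call.
- arm.look_for(camera, thing): "box" ([centre column, centre row, width, height] in pixels, round what is visible of it).
- arm.spot_point(camera, thing): "centre" ([column, row] in pixels: a listed point, or the origin of a listed thing).
The state is a dict: "clock": time; "joints": joint angles; "joint_vel": joint speeds; "joint_efforts": joint torques, N m; "position": TCP position; "ee_rot": TCP orientation; "contact_force": force on the tool from outside, world axes, zero at the start; "wrist_torque": the same for the moment, N m; "gripper_width": finger opening in mm; "grasp_force": force on a finger pad.
Only numpy, scipy, OpenCV 4.12 (cv2) and the standard library are available. Lean on these libraries where they do the work, as an engineer would, in place of code of your own. Each camera call takes 0.05 s, during which the arm holds its last target. There are 200 camera calls.

## Task

The feed drive of the leather-skiving machine is to get a new belt: lift it into the holding jig, flat on the bed between the stops with its pulley at the pointer end, and turn the jig's T-handle clockwise until the jaw clamps it firmly. Then, with the drive clamped, turn the toothed pulley until the engraved line on its rim points straight at the tip of the jig's pointer, and let go. Leave the awl, little plane and heel block where they are.

Things in the scene. Friction and masses are not known exactly. Their poses are not given: they have to be found in the camera images.
- drive: Loose feed drive, 0.66 kg. Flat gear case 64 (x) x 152 (y) x 24 (z) mm; origin: middle of its underside. On it a square motor 44 x 44 mm at (0, 45), top at z = 86 (a shaft end 5 mm more), and a toothed pulley, 110 mm across, turning about the vertical at (0, -50), z = 34 to 62. Centre of mass near (0, 20). Grip the motor along the drive's x; the rim passes 18 mm from its -y face
- motor_grip (a point): on the axis of the drive's motor, 64 mm above the case's underside, 22 mm under the motor's top; axes as the drive's
- pulley_centre (a point): on the pulley's axis, level with its rim's top. The pulley is a dish: rim radius 47 to 55 mm, 22 mm high above the web inside; hub radius 12.5 mm, its nut 3 mm below the rim's top; a finger fits between hub and rim. Turns either way without stop, drag 0.08 N m, stays where left. Its y axis points at the mark
- pulley_mark (a point): the engraved dark line, 3 mm wide, where it meets the outer top edge of the rim (radius 55 mm); it runs radially over web and rim and down the rim's outside, the only line on the pulley
- jig: Fixed jig: steel plate 176 x 232 x 12 mm; origin under the middle of the seat, on the worktop. The drive lies on the plate with its x and y along the jig's: between end stops (faces y = -79 and +79 mm, flared outward, 22 mm tall) and between the fence (face x = 35.5 mm, 18 mm tall) and the jaw on the -x side. Pointer at the -y end, T-handle on the -x side
- seat (a point): where the drive's origin should come down: top of the plate, 12 mm above the worktop, midway between the stops (3 mm play each way) and between fence and open jaw (3.5 mm each way); axes as the jig's. The jaw pushes the drive to the fence, so it ends about 3.5 mm towards +x
- pointer_tip (a point): tip of the brass needle pointer, 68 mm above the worktop, at x = 3.5 mm of the jig (in line with the pulley's axis once clamped). The needle points along the jig's +y; its tip stays about 8 mm short of a seated rim. Its post, 22 mm behind the tip, is 74 mm high. Axes as the jig's
- jaw: the clamp's steel jaw on the -x side of the seat, 56 mm wide, top 35 mm above the worktop; slides along the jig's +x, driven by the T-handle's cam. Its frame is the jig's when fully open (face at x = -35.5 mm)
- clamp_grip (a point): centre of the T-handle's black bar, on its vertical axis, at (-88, 28, 65) mm in the jig's frame. Bar 12 mm thick, 70 mm long, 20 mm tall; this point's y axis runs along the bar
- clamp_knob (a joint): T-handle angle (rad), 0 = open, bar along the jig's y; grows clockwise seen from above, to 1.4. Friction 0.25 N m, self-holding. It moves the jaw 7.5 mm per rad. The drive is tight at the fence at about 0.9 rad, where the handle goes hard (0.45 N m and more); turn on to about 1.1, or as far as it goes
- awl: bystander, awl with wooden handle, 108 mm; leave alone
- edge_plane: bystander, little plane, 58 mm; leave alone
- heel_block: bystander, brown leather heel lift, 69 mm; leave alone
- pulley (a joint): angle of the pulley on the drive (rad), growing anticlockwise seen from above; 0 = the mark faces the motor (the drive's +y), 3.14 or -3.14 = it faces the other way (-y), to the pointer of a seated drive

How it is judged (in metres and radians):
On the way, in this order (a step that is already met when the one before it is completed fails the run):
1. the drive lies flat in the seat, pulley at the pointer end, let go (distance between drive and seat below 0.007 m and z of drive in the frame of seat below 0.003 m and angle between drive's own z axis and vertical below 0.04 rad and horizontal distance between pulley_centre and pointer_tip below 0.075 m and contact force between drive and the fingers below 0.1 N), for 0.2 s.
2. the jaw clamps the drive with more than 10 N (contact force between jaw and drive above 10 N), for 0.3 s.
3. with the drive still clamped, the mark is brought to the pointer, within 3 mm sideways (contact force between jaw and drive above 10 N and x of pulley_mark in the frame of pointer_tip between -0.003 and 0.003 m and horizontal distance between pulley_mark and pointer_tip below 0.02 m), for 0.2 s.
At the end, for the whole second after the job is handed in: The drive lies flat in the jig's seat (within 7 mm of the seat point), clamped by the jaw with more than 10 N; the engraved mark stands within 3 mm sideways of the pointer's tip and faces it; everything is at rest and let go (all of step 3 and distance between drive and seat below 0.007 m and z of drive in the frame of seat below 0.003 m and angle between drive's own z axis and vertical below 0.04 rad and linear speed of drive below 0.01 m/s and angular speed of drive below 0.1 rad/s and velocity of joint pulley between -0.05 and 0.05 rad/s); the robot touches nothing.
It fails at once if a bystander (awl, little plane, heel block) is shifted by more than 30 mm (distance of any of awl, edge_plane, heel_block from where it was at the start of the episode above 0.03 m).
It also fails if it takes over 72 s, if anything falls off the work surface, if the arm or the gripper's body presses on something with over 40 N, if the wrist force passes 120 N, or if a joint passes its speed limit or range.

## Working session

There is one attempt and no reset: what is moved stays moved. The work goes in short steps, Python scripts to look and compute and a tool call to move; the robot and the scene stay as the last step left them, time stands still between calls to the robot, and variables do not carry over. Pictures are saved under pics/ and viewed, at most 10 in all, crops included, and the job is handed in when it is done.

Besides the shell and the picture viewer there is one more tool, called after "Emit:" as name(argument=value, ...) on one line, values as JSON. servo_tool: Moves the arm, as the interface text tells. Its arguments: {"type":"object","properties":{"increments":{"type":"array","items":{"type":"array","items":{"type":"number"}}}},"required":["increments"]}

```bash
mkdir -p pics
cat > h.py <<'E'
import numpy as np, cv2
from scipy.spatial.transform import Rotation as R
from bench import arm
def cam(name):
    s=arm.read_state(); im=arm.get_image(name)
    K=np.array([[im['fx'],0,im['cx']],[0,im['fy'],im['cy']],[0,0,1.]]); D=np.array([im['k1'],0,0,0,0.])
    if 'hand_eye' in im:
        T=np.eye(4); T[:3,:3]=R.from_quat(s['ee_rot']).as_matrix(); T[:3,3]=s['position']
        M=T@np.array(im['hand_eye'])
    else:
        M=np.eye(4); r=cv2.Rodrigues(np.array(im['rvec'],float))[0]; M[:3,:3]=r.T; M[:3,3]=-r.T@np.array(im['tvec'],float).ravel()
    return im['color'],K,D,M
def ray(c,px):
    _,K,D,M=c; u=cv2.undistortPoints(np.array([[px]],float),K,D).ravel()
    d=M[:3,:3]@np.array([u[0],u[1],1]); return M[:3,3],d/np.linalg.norm(d)
def atz(c,px,z):
    o,d=ray(c,px); return o+d*(z-o[2])/d[2]
def tri(obs):
    A=np.zeros((3,3));b=np.zeros(3);
    for c,px in obs:
        o,d=ray(c,px);P=np.eye(3)-np.outer(d,d);A+=P;b+=P@o
    p=np.linalg.solve(A,b)
    e=[np.linalg.norm((np.eye(3)-np.outer(d,d))@(p-o)) for o,d in (ray(*q) for q in obs)]
    return p,max(e)
def proj(c,p):
    _,K,D,M=c; Mi=np.linalg.inv(M); return cv2.projectPoints(np.array([p],float),cv2.Rodrigues(Mi[:3,:3])[0],Mi[:3,3],K,D)[0].ravel()
def save(c,n): cv2.imwrite('pics/'+n,c[0][...,::-1])
def spot(name,t):
    return [(round(x['p'],2),np.round(x['centre'],1).tolist()) for x in arm.spot_point(name,t)[:3]]
E
python3 - <<'E'
from h import *
np.set_printoptions(precision=1,suppress=True)
cs={n:cam(n) for n in('scene','top','wrist')}
for n in cs: save(cs[n],n+'0.png'); print(n,cs[n][3][:3,3],cs[n][3][:3,2])
P={}
for t in ['drive','motor_grip','pulley_centre','pulley_mark','jig','seat','pointer_tip','clamp_grip','awl','edge_plane','heel_block']:
    o={n:spot(n,t) for n in('scene','top')}
    print(t,o)
    if o['scene'] and o['top']: print('   ',*tri([(cs[n],o[n][0][1]) for n in o]))
print(arm.read_state())
E
```

```text
scene [ -100.6 -1323.9   725.4] [ 0.4  0.8 -0.4]
top [ 317.4    7.4 1435.8] [ 0.1  0.  -1. ]
wrist [  85.7 -625.2  372.9] [ 0.3  0.1 -0.9]
drive {'scene': [(0.58, [313.6, 263.1])], 'top': [(0.61, [366.7, 203.9])]}
    [ 514.4 -215.     2.5] 1.9705227267547898
motor_grip {'scene': [(0.71, [310.7, 233.2]), (0.23, [265.7, 202.6])], 'top': [(0.82, [351.0, 200.8]), (0.15, [195.8, 224.7])]}
    [ 519.  -166.    69.2] 4.642679096127081
pulley_centre {'scene': [(0.82, [328.6, 252.2])], 'top': [(0.83, [388.9, 195.5])]}
    [ 529.8 -265.    59.2] 2.170684159705157
pulley_mark {'scene': [(0.58, [328.3, 239.8])], 'top': [(0.68, [368.2, 192.7]), (0.34, [289.9, 168.7])]}
    [ 544.9 -213.5   66.2] 8.042228587296231
jig {'scene': [(0.7, [262.8, 206.7]), (0.39, [269.0, 200.4]), (0.3, [327.7, 239.3])], 'top': [(0.67, [215.4, 195.6])]}
    [534.3 205.6  -6.6] 0.5896976943077527
seat {'scene': [(0.61, [262.8, 200.8])], 'top': [(0.56, [219.7, 195.6])]}
    [528.9 190.3  22.4] 1.8347877017704648
pointer_tip {'scene': [(0.67, [270.9, 196.7])], 'top': []}
clamp_grip {'scene': [], 'top': [(0.81, [197.4, 225.0]), (0.2, [287.5, 244.5])]}
awl {'scene': [], 'top': [(0.51, [286.1, 247.9])]}
edge_plane {'scene': [(0.5, [313.3, 222.2])], 'top': [(0.55, [289.6, 168.7])]}
    [614.3  -2.8  13.9] 4.3656001492196035
heel_block {'scene': [(0.39, [225.3, 187.7])], 'top': [(0.79, [146.8, 223.7])]}
    [456.1 389.3   4.6] 4.2434876903591645
{'clock': 1.25, 'joints': array([-1. ,  0.4,  0. , -0. , -1.2, -0.3]), 'joint_vel': array([-0., -0.,  0.,  0., -0.,  0.]), 'joint_efforts': array([  0. , -39.2,  18.9,   4.2,  -0. ,  -0. ]), 'position': array([ 166. , -602.5,  231.3]), 'ee_rot': array([-0.1,  1. , -0. ,  0. ]), 'contact_force': array([-1.2, -0.2,  0.7]), 'wrist_torque': array([-0., -0.,  0.]), 'grasp_force': 0.0, 'gripper_width': 85.32586182619725}
```

Run:
```python
import cv2
i=cv2.imread('pics/top0.png')[120:290,110:450]
cv2.imwrite('pics/t1.png',cv2.resize(i,None,fx=2.35,fy=2.35,interpolation=cv2.INTER_CUBIC))
```

```text
(no output)
```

View pics/t1.png

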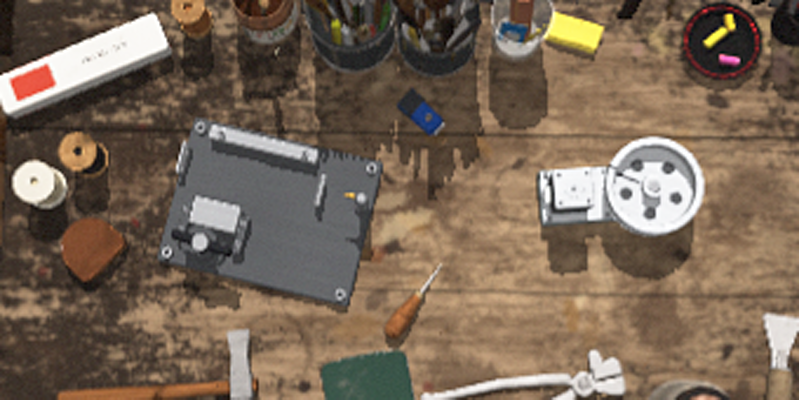

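View pics/scene0.png

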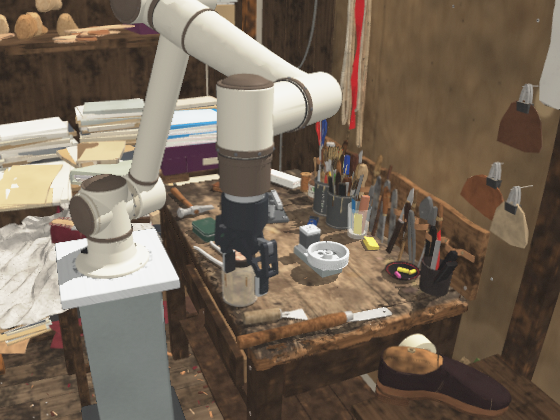

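```bash
cat >> h.py <<'E'
def plan(xy,z,yaw_x):
    "TCP target mm, yaw of tool x axis in deg (tool down); prints row values (m, deg)"
    s=arm.read_state(); A=R.from_quat(s['ee_rot']); 
    x=np.array([np.cos(np.radians(yaw_x)),np.sin(np.radians(yaw_x)),0]); zz=np.array([0,0,-1.]); y=np.cross(zz,x)
    B=R.from_matrix(np.c_[x,y,zz]); d=A.inv().apply(np.array([*xy,z])-s['position'])/1000
    rv=(A.inv()*B).as_rotvec(degrees=True)
    print('plan',np.round(d,4).tolist(),np.round(rv,2).tolist(),'| now',np.round(s['position'],1),'yaw',round(yaw(),2),'F',np.round(s['contact_force'],1),'w',round(s['gripper_width'],1),'t',s['clock'])
def yaw():
    s=arm.read_state(); x=R.from_quat(s['ee_rot']).as_matrix()[:,0]; return np.degrees(np.arctan2(x[1],x[0]))
E
python3 - <<'E'
from h import *
s=arm.read_state(); print(R.from_quat(s['ee_rot']).as_matrix().round(3), arm.grasp_offset)
plan((519,-130),230,-84); plan((519,-150),230,-84+180)
E
```

```text
[[-0.964 -0.266  0.   ]
 [-0.266  0.964 -0.   ]
 [-0.    -0.    -1.   ]] 18.700000000000003
plan [-0.4658, 0.3618, 0.0013] [-0.0, -0.0, -80.6] | now [ 166.  -602.5  231.3] yaw -164.6 F [-1.2 -0.2  0.7] w 85.3 t 1.25
plan [-0.4605, 0.3425, 0.0013] [-0.0, 0.0, 99.4] | now [ 166.  -602.5  231.3] yaw -164.6 F [-1.2 -0.2  0.7] w 85.3 t 1.25
```

Emit:
servo_tool(increments=[[1, -0.047, 0.036, 0, 0, 0, -8], [1, -0.093, 0.072, 0, 0, 0, -16], [1, -0.14, 0.109, 0, 0, 0, -24], [1, -0.186, 0.145, 0, 0, 0, -32], [1, -0.233, 0.181, 0, 0, 0, -40], [1, -0.279, 0.217, 0, 0, 0, -48], [1, -0.326, 0.253, 0, 0, 0, -56], [1, -0.373, 0.289, 0, 0, 0, -64], [1, -0.419, 0.326, 0, 0, 0, -73], [1, -0.466, 0.362, 0, 0, 0, -80.6], [1, -0.466, 0.362, 0, 0, 0, -80.6], [1, -0.466, 0.362, 0, 0, 0, -80.6]])

```text
clock: 2.75
position: [518.9, -129.7, 231.1]
ee_rot: [0.743, -0.669, -0.0, 0.0]
contact_force: [-0.7, -1.3, 0.8]
gripper_width: 85.6
grasp_force: 0.0
```

Run:
```python
from h import *
np.set_printoptions(precision=1,suppress=True)
plan((519,-166),230,-84)
c=cam('wrist'); save(c,'w1.png')
for t,z in [('drive',0),('motor_grip',64),('pulley_centre',62),('pulley_mark',62)]:
    o=spot('wrist',t); print(t,o,[atz(c,q[1],z) for q in o])
```

```text
plan [0.0361, 0.0037, 0.0011] [0.04, 0.0, 0.01] | now [ 518.9 -129.7  231.1] yaw -83.99 F [-0.7 -1.3  0.8] w 85.6 t 2.75
drive [(0.81, [289.0, 96.2])] [array([ 521.7, -212.9,    0. ])]
motor_grip [(0.81, [289.4, 147.7])] [array([ 517.5, -167.9,   64. ])]
pulley_centre [(0.7, [290.7, 33.5])] [array([ 526.9, -263.8,   62. ])]
pulley_mark [(0.57, [263.5, 94.2])] [array([ 545.5, -212.3,   62. ])]
```

View pics/w1.png

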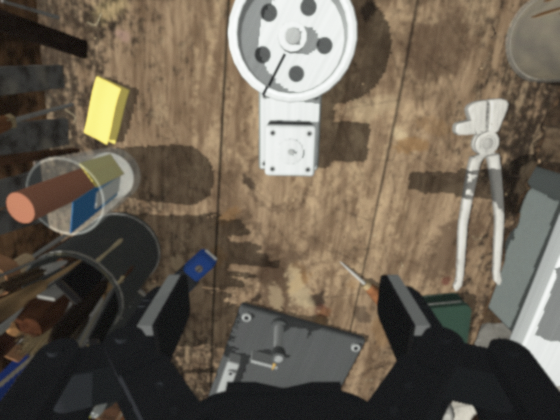

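Emit:
servo_tool(increments=[[1, 0.03, 0.004, 0.04, 0, 0, 0], [1, 0.037, 0.005, 0.081, 0, 0, 0.3], [1, 0.037, 0.005, 0.081, 0, 0, 0.3], [1, 0.037, 0.005, 0.081, 0, 0, 0.3]])

```text
clock: 3.5
position: [519.0, -167.5, 152.0]
ee_rot: [0.741, -0.671, 0.001, -0.001]
contact_force: [-0.4, -0.4, 0.9]
gripper_width: 85.4
grasp_force: 0.0
```

Run:
```python
from h import *
np.set_printoptions(precision=1,suppress=True)
plan((518,-167),42,-84.3)
c=cam('wrist'); save(c,'w2.png')
for t,z in [('drive',0),('motor_grip',64),('pulley_centre',62),('pulley_mark',62)]:
    o=spot('wrist',t); print(t,o,[atz(c,q[1],z) for q in o])
o=spot('wrist','motor_grip')
# height of motor_grip with earlier view: camera moved rigidly, compare rays
M=c[3].copy(); M1=M.copy(); s=arm.read_state()
Rm=R.from_quat(s['ee_rot']).as_matrix(); H=np.linalg.inv(np.block([[Rm,np.array(s['position'])[:,None]],[np.zeros((1,3)),1]]))@M
A=np.eye(4);A[:3,:3]=R.from_quat([0.743,-0.669,0,0]).as_matrix();A[:3,3]=[518.9,-129.7,231.1]
c1=(None,c[1],c[2],A@H)
print(tri([(c1,[289.4,147.7]),(c,o[0][1])]))
```

```text
plan [-0.0007, 0.0012, 0.1099] [-0.14, -0.06, 0.01] | now [ 519.  -167.5  152. ] yaw -84.29 F [-0.4 -0.4  0.9] w 85.4 t 3.5
drive [] []
motor_grip [(0.88, [287.2, 217.7])] [array([ 516.7, -166.4,   64. ])]
pulley_centre [(0.67, [290.4, 77.1])] [array([ 524.6, -263.1,   62. ])]
pulley_mark [(0.56, [252.9, 150.4])] [array([ 545.4, -212.9,   62. ])]
(array([ 517.8, -170.3,   74.7]), np.float64(0.6508277315769015))
```

View pics/w2.png

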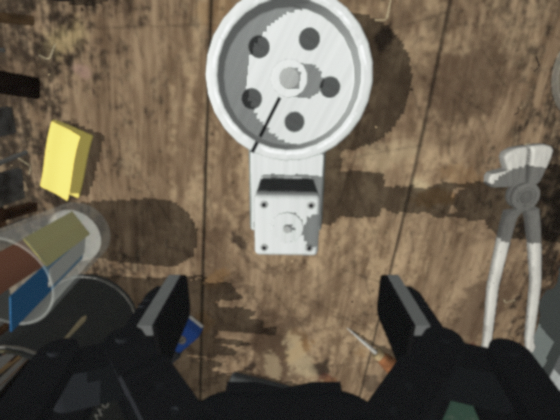

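Emit:
servo_tool(increments=[[1, 0, 0.0018, 0.04, 0, 0, 0.6], [1, 0, 0.0018, 0.08, 0, 0, 0.6], [1, 0, 0.0018, 0.11, 0, 0, 0.6], [1, 0, 0.0018, 0.11, 0, 0, 0.6], [0, 0, 0.0018, 0.11, 0, 0, 0.6], [0, 0, 0.0018, 0.11, 0, 0, 0.6], [0, 0, 0.0018, 0.11, 0, 0, 0.6], [0, 0, 0.0018, 0.11, 0, 0, 0.6], [0, 0, 0.0018, 0.11, 0, 0, 0.6], [0, 0, 0.0018, 0.11, 0, 0, 0.6]])

```text
clock: 5.05
position: [517.1, -167.3, 42.0]
ee_rot: [0.738, -0.675, 0.001, -0.001]
contact_force: [-2.3, 1.6, 6.0]
gripper_width: 43.1
grasp_force: 62.0
```

Run:
```python
from h import *
plan((517,-167),142,-84.9)
c=cam('top')
for t in ['clamp_grip','seat','jig','pointer_tip']:
    o=spot('top',t); print(t,o,[atz(c,q[1],{'clamp_grip':65,'seat':12,'jig':0,'pointer_tip':68}[t]).round(1) for q in o])
```

```text
plan [-0.0003, -0.0002, -0.1] [-0.14, -0.03, 0.01] | now [ 517.1 -167.3   42. ] yaw -84.89 F [-2.3  1.6  6. ] w 43.1 t 5.05
clamp_grip [(0.48, [194.5, 222.6])] [array([451.1, 248.6,  65. ])]
seat [(0.9, [218.1, 197.4])] [array([527.2, 195.3,  12. ])]
jig [(0.97, [217.0, 194.3])] [array([537.6, 200.2,   0. ])]
pointer_tip [(0.92, [257.2, 203.1])] [array([505.2,  83.8,  68. ])]
```

Emit:
servo_tool(increments=[[1, 0, 0, 0, 0, 0, 0], [1, 0, 0, 0, 0, 0, 0], [1, 0, 0, -0.005, 0, 0, 0], [1, 0, 0, -0.06, 0, 0, 0], [1, 0, 0, -0.12, 0, 0, 0], [1, -0.04, 0, -0.18, 0, 0, 0], [1, -0.1, 0, -0.2, 0, 0, 5], [1, -0.16, 0, -0.2, 0, 0, 10], [1, -0.22, 0, -0.2, 0, 0, 15], [1, -0.28, 0, -0.2, 0, 0, 19], [1, -0.34, 0, -0.2, 0, 0, 19], [1, -0.4, 0, -0.2, 0, 0, 19]])

```text
clock: 6.8
position: [480.0, 233.1, 240.8]
ee_rot: [-0.617, 0.787, -0.0, 0.0]
contact_force: [1.7, 0.0, -0.2]
gripper_width: 85.6
grasp_force: 0.0
```

Emit:
servo_tool(increments=[[1, 0, 0, 0, 0, 0, 0], [1, 0, 0, 0, 0, 0, 0]])

```text
clock: 7.05
position: [480.3, 231.0, 240.2]
ee_rot: [-0.617, 0.787, -0.0, -0.0]
contact_force: [0.1, -0.3, 0.7]
gripper_width: 85.4
grasp_force: 0.0
```

Run:
```python
from h import *
np.set_printoptions(precision=1,suppress=True)
plan((540,250),230,-104)
c=cam('wrist'); save(c,'w3.png'); np.savez('w3.npz',K=c[1],D=c[2],M=c[3])
for t,z in [('jig',0),('seat',12),('pointer_tip',68),('clamp_grip',65),('jaw',0)]:
    o=spot('wrist',t); print(t,o,[atz(c,q[1],z) for q in o])
```

```text
plan [-0.0328, -0.0534, 0.0101] [0.03, -0.04, 0.13] | now [480.3 231.  240.2] yaw -103.87 F [ 0.1 -0.3  0.7] w 85.4 t 7.05
jig [(0.71, [230.2, 155.7])] [array([535.8, 199. ,   0. ])]
seat [(0.86, [233.5, 157.7])] [array([530.6, 200.5,  12. ])]
pointer_tip [(0.84, [212.6, 39.2])] [array([508.5,  89.7,  68. ])]
clamp_grip [(0.95, [317.9, 192.8])] [array([449.5, 246.7,  65. ])]
jaw [] []
```

View pics/w3.png

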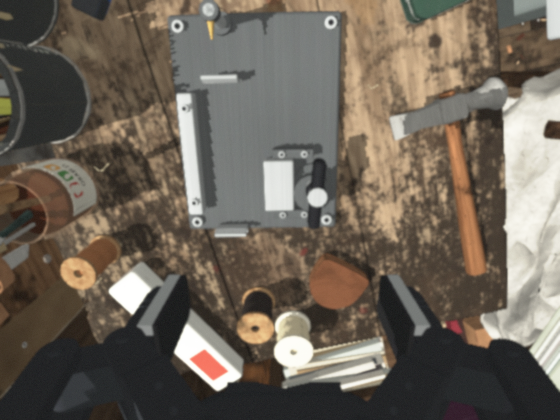

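Emit:
servo_tool(increments=[[1, -0.025, -0.028, 0.025, 0, 0, 0], [1, -0.049, -0.055, 0.05, 0, 0, 0], [1, -0.049, -0.055, 0.05, 0, 0, 0], [1, -0.049, -0.055, 0.05, 0, 0, 0]])

```text
clock: 7.85
position: [545.8, 264.8, 190.4]
ee_rot: [-0.616, 0.788, -0.0, -0.0]
contact_force: [-0.6, -0.3, 0.4]
gripper_width: 85.5
grasp_force: 0.0
```

Run:
```python
from h import *
np.set_printoptions(precision=1,suppress=True)
plan((540,250),230,-104)
c=cam('wrist'); save(c,'w4.png'); np.savez('w4.npz',K=c[1],D=c[2],M=c[3])
z=np.load('w3.npz'); c3=(None,z['K'],z['D'],z['M'])
old={'seat':[233.5,157.7],'pointer_tip':[212.6,39.2],'clamp_grip':[317.9,192.8]}
for t,h in [('seat',12),('pointer_tip',68),('clamp_grip',65)]:
    o=spot('wrist',t); print(t,o,[atz(c,q[1],h) for q in o], tri([(c3,old[t]),(c,o[0][1])]) if o else '')
i=c[0][0:300,130:430,::-1]
cv2.imwrite('pics/w4c.png',cv2.resize(i,(600,600),interpolation=cv2.INTER_CUBIC))
```

```text
plan [0.0158, 0.0021, -0.0396] [0.01, -0.03, 0.06] | now [545.8 264.8 190.4] yaw -103.94 F [-0.6 -0.3  0.4] w 85.5 t 7.85
seat [(0.6, [283.9, 114.2])] [array([529.7, 199.7,  12. ])] (array([529.6, 199.5,  17.7]), np.float64(0.17202661679598905))
pointer_tip [] [] 
clamp_grip [(0.59, [393.1, 152.0])] [array([450.7, 246.4,  65. ])] (array([449.4, 247.7,  60.8]), np.float64(0.2932231195883751))
```

View pics/w4c.png

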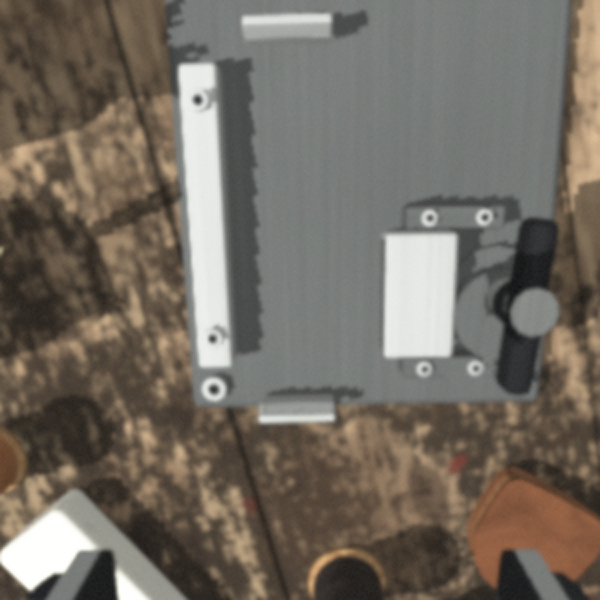

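Run:
```python
from h import *
np.set_printoptions(precision=1,suppress=True)
z=np.load('w4.npz'); c=(None,z['K'],z['D'],z['M'])
f=lambda x,y,h: atz(c,[130+x/2,y/2],h)
def ang(a,b): d=b-a; return np.degrees(np.arctan2(d[1],d[0]))
fa,fb=f(217,63,30),f(231,366,30); print('fence',fa,fb,ang(fa,fb)-90)
ja,jb=f(384,234,35),f(384,357,35); print('jaw',ja,jb,ang(ja,jb)-90)
ta,tb=f(332,14,34),f(242,16,34); print('stop-y outer top',ta,tb,ang(ta,tb))
ba,bb=f(335,416,34),f(259,417,34); print('stop+y',ba,bb,ang(ba,bb))
pa,pb=f(537,400,12),f(197,404,12); print('plate',pa,pb,ang(pa,pb))
# model residuals
def model(p,y):
    r=np.radians(y); X=np.array([np.cos(r),np.sin(r)]);Y=np.array([-X[1],X[0]])
    for n,q in dict(fa=fa,fb=fb,ja=ja,jb=jb,ta=ta,tb=tb,ba=ba,bb=bb,clamp=np.array([450,246.6]),tip=np.array([508.5,89.7]),tip_top=np.array([505.2,83.8])).items():
        d=q[:2]-p; print(n,np.array([d@X,d@Y]),end=' ')
    print()
for y in(-11.5,-12.5,-13.5): model(np.array([530,199.7]),y)
```

```text
fence [549.8 125.5  30. ] [579.3 250.4  30. ] -13.283495641650703
jaw [498.  208.6  35. ] [509.3 262.1  35. ] -11.90431282180512
stop-y outer top [500.1 120.1  34. ] [535.1 112.1  34. ] -12.878534255914458
stop+y [537.6 284.8  34. ] [572.6 276.6  34. ] -13.154162732165878
plate [437.2 308.6  12. ] [604.5 269.3  12. ] -13.23097182393244
fa [ 34.2 -68.8] fb [38.2 59.5] ja [-33.1   2.4] jb [-32.7  57. ] ta [-13.4 -84. ] tb [ 22.4 -84.8] ba [-9.5 84.9] bb [26.4 83.8] clamp [-87.7  30. ] tip [   0.9 -112.1] tip_top [  -1.2 -118.5] 
fa [ 35.4 -68.2] fb [37.1 60.2] ja [-33.1   1.8] jb [-33.7  56.4] ta [-11.9 -84.2] tb [ 23.9 -84.4] ba [-11.   84.7] bb [24.9 84.3] clamp [-88.3  28.5] tip [   2.8 -112. ] tip_top [   0.9 -118.5] 
fa [ 36.5 -67.6] fb [36.1 60.8] ja [-33.2   1.2] jb [-34.7  55.8] ta [-10.5 -84.4] tb [ 25.4 -84. ] ba [-12.5  84.5] bb [23.4 84.7] clamp [-88.7  26.9] tip [   4.8 -112. ] tip_top [   2.9 -118.5]
```

Run:
```python
from h import *
np.set_printoptions(precision=1,suppress=True)
z=np.load('w4.npz'); 
s=arm.read_state(); T=np.eye(4);T[:3,:3]=R.from_quat(s['ee_rot']).as_matrix();T[:3,3]=s['position']; H=np.linalg.inv(T)@z['M']
A=np.eye(4);A[:3,:3]=R.from_euler('z',-84.29,degrees=True).as_matrix()@np.diag([1,-1,-1]);A[:3,3]=[519,-167.5,152]
c=(None,z['K'],z['D'],A@H)
for px in [(256,253),(316,253),(257,192),(318,192),(287,222.5)]: print(px,atz(c,px,86))
print('hub',atz(c,(290,77),59))
plan((517.1,-167.3),142,-84.9)
```

```text
(256, 253) [ 536.7 -147.4   86. ]
(316, 253) [ 495.7 -151.4   86. ]
(257, 192) [ 539.2 -190.9   86. ]
(318, 192) [ 500.1 -194.8   86. ]
(287, 222.5) [ 517.8 -171.8   86. ]
hub [ 524.9 -263.5   59. ]
plan [0.4269, -0.0761, 0.0491] [-0.09, 0.09, -19.0] | now [545.7 265.3 191.8] yaw -103.9 F [0.7 0.6 0.1] w 85.2 t 8.05
```

Emit:
servo_tool(increments=[[1, 0.06, -0.011, 0, 0, 0, 0], [1, 0.12, -0.021, 0, 0, 0, -4], [1, 0.18, -0.032, 0, 0, 0, -8], [1, 0.24, -0.043, 0, 0, 0, -12], [1, 0.3, -0.053, 0, 0, 0, -16], [1, 0.36, -0.064, 0, 0, 0, -19], [1, 0.41, -0.073, 0.02, 0, 0, -19], [1, 0.429, -0.0765, 0.05, 0, 0, -19], [1, 0.429, -0.0765, 0.08, 0, 0, -19], [1, 0.429, -0.0765, 0.08, 0, 0, -19]])

```text
clock: 9.3
position: [515.3, -169.5, 109.1]
ee_rot: [0.738, -0.675, -0.002, 0.001]
contact_force: [-0.0, -0.1, 0.1]
gripper_width: 85.7
grasp_force: 0.0
```

Run:
```python
from h import *
plan((517.3,-169.5),42,-84.9)
```

```text
plan [0.0003, -0.0023, 0.0671] [0.23, 0.04, -0.05] | now [ 515.3 -169.5  109.1] yaw -84.95 F [-0.  -0.1  0.1] w 85.7 t 9.3
```

Emit:
servo_tool(increments=[[1, 0, -0.002, 0.04, 0, 0, 0], [1, 0, -0.002, 0.067, 0, 0, 0], [1, 0, -0.002, 0.067, 0, 0, 0], [0, 0, -0.002, 0.067, 0, 0, 0], [0, 0, -0.002, 0.067, 0, 0, 0], [0, 0, -0.002, 0.067, 0, 0, 0], [0, 0, -0.002, 0.067, 0, 0, 0], [0, 0, -0.002, 0.067, 0, 0, 0], [0, 0, -0.002, 0.057, 0, 0, 0], [0, 0, -0.002, 0.02, 0, 0, 0], [0, 0, -0.002, -0.033, 0, 0, 0], [0, 0, -0.002, -0.083, 0, 0, 0]])

```text
clock: 10.8
position: [518.2, -168.9, 194.4]
ee_rot: [0.738, -0.675, -0.001, 0.0]
contact_force: [0.9, 0.3, -6.1]
gripper_width: 43.4
grasp_force: 63.1
```

Emit:
servo_tool(increments=[[0, 0, 0, 0, 0, 0, 0], [0, 0, 0, 0, 0, 0, 0]])

```text
clock: 11.05
position: [517.3, -168.6, 191.8]
ee_rot: [0.738, -0.675, -0.002, 0.0]
contact_force: [-0.2, -0.4, -6.3]
gripper_width: 43.4
grasp_force: 62.9
```

Run:
```python
from h import *
r=np.radians(-13.1); X=np.array([np.cos(r),np.sin(r)]);Y=np.array([-X[1],X[0]])
t=np.array([530.9,199.5])+45*Y; print(t)
plan(t,185,-103.1)
c=cam('wrist'); save(c,'w5.png')
for n in('motor_grip','pulley_centre','pulley_mark'): print(n,spot('wrist',n))
```

```text
[541.09930883 243.32891853]
plan [-0.4082, -0.0599, 0.0075] [0.2, 0.09, 18.14] | now [ 517.3 -168.6  191.8] yaw -84.96 F [-0.2 -0.4 -6.3] w 43.4 t 11.05
motor_grip [(0.65, [280.5, 302.5])]
pulley_centre [(0.73, [287.3, 67.9])]
pulley_mark [(0.86, [219.8, 197.5])]
```

View pics/w5.png

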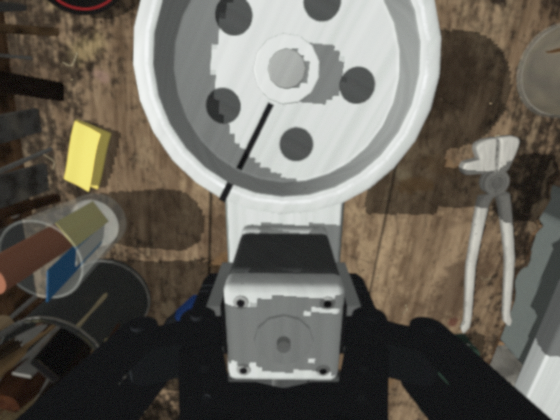

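Run:
```python
from h import *
np.set_printoptions(precision=1,suppress=True)
c=cam('wrist'); s=arm.read_state(); T=np.eye(4);T[:3,:3]=R.from_quat(s['ee_rot']).as_matrix();T[:3,3]=s['position']; Ti=np.linalg.inv(T)
g=lambda px,h:(Ti@np.r_[atz(c,px,s['position'][2]+h),1])[:3]
print(s['position'],'hub',g((287,68),17),'motor top corners',[g(p,44) for p in((230,290),(343,290),(231,381),(337,381))])
print('rim L/R',g((134,60),20),g((440,60),20),'mark',g((221,198),20))
```

```text
[ 518.2 -169.1  191.6] hub [ 93.4   1.1 -17.1] motor top corners [array([ 21.6, -18.4, -44.1]), array([ 21.5,  20.1, -43.9]), array([-19.1, -20.3, -44.1]), array([-19.3,  20.4, -43.9])]
rim L/R [ 96.2 -51.  -20.2] [ 96.2  53.4 -19.9] mark [ 46.9 -24.  -20.1]
```

Emit:
servo_tool(increments=[[0, -0.04, -0.006, 0, 0, 0, 0], [0, -0.09, -0.013, 0, 0, 0, 2], [0, -0.14, -0.021, 0, 0, 0, 5], [0, -0.19, -0.028, 0, 0, 0, 8], [0, -0.24, -0.035, 0, 0, 0, 11], [0, -0.29, -0.043, 0, 0, 0, 14], [0, -0.34, -0.05, 0, 0, 0, 17], [0, -0.38, -0.056, 0, 0, 0, 18.1], [0, -0.408, -0.06, 0, 0, 0, 18.1], [0, -0.408, -0.06, 0, 0, 0, 18.1], [0, -0.408, -0.06, 0, 0, 0, 18.1]])

```text
clock: 12.68
position: [542.2, 241.9, 192.7]
ee_rot: [-0.622, 0.783, -0.0, -0.001]
contact_force: [0.0, -1.2, -6.3]
gripper_width: 43.7
grasp_force: 63.0
```

Run:
```python
from h import *
plan((541.1,243.3),66,-103.1)
```

```text
plan [-0.0013, 0.0013, 0.1267] [0.06, -0.08, 0.09] | now [542.2 241.9 192.7] yaw -103.01 F [ 0.  -1.2 -6.3] w 43.7 t 12.675
```

Emit:
servo_tool(increments=[[0, -0.001, 0.001, 0.04, 0, 0, 0], [0, -0.001, 0.001, 0.08, 0, 0, 0], [0, -0.001, 0.001, 0.105, 0, 0, 0], [0, -0.001, 0.001, 0.12, 0, 0, 0], [0, -0.001, 0.001, 0.13, 0, 0, 0], [0, -0.001, 0.001, 0.13, 0, 0, 0]])

```text
clock: 13.42
position: [541.9, 243.5, 63.3]
ee_rot: [-0.622, 0.783, -0.0, -0.0]
contact_force: [0.2, 0.0, -5.1]
gripper_width: 42.9
grasp_force: 62.9
```

Run:
```python
from h import *
plan((541.1,243.3),54,-103.1)
```

```text
plan [0.0003, 0.0007, 0.0093] [0.01, -0.02, 0.08] | now [541.9 243.5  63.3] yaw -103.02 F [ 0.2  0.  -5.1] w 42.9 t 13.425
```

Emit:
servo_tool(increments=[[0, 0, 0.0005, 0.003, 0, 0, 0], [0, 0, 0.0005, 0.006, 0, 0, 0], [0, 0, 0.0005, 0.008, 0, 0, 0], [0, 0, 0.0005, 0.0095, 0, 0, 0], [0, 0, 0.0005, 0.0095, 0, 0, 0]])

```text
clock: 14.05
position: [541.8, 244.5, 57.0]
ee_rot: [-0.623, 0.782, -0.0, 0.001]
contact_force: [-4.7, 0.3, 9.5]
gripper_width: 43.7
grasp_force: 64.6
```

Run:
```python
from h import *
plan((541.1,243.3),54,-103.1)
```

```text
plan [0.0013, 0.0004, 0.003] [-0.1, 0.07, 0.15] | now [541.8 244.5  57. ] yaw -102.95 F [-4.7  0.3  9.5] w 43.7 t 14.05
```

Run:
```python
from h import *
np.set_printoptions(precision=1,suppress=True)
c=cam('scene'); i=c[0][150:270,210:330,::-1]; i=cv2.resize(i,(480,480),interpolation=cv2.INTER_CUBIC)
w=cam('wrist'); 
cv2.imwrite('pics/a.png',np.hstack([cv2.resize(w[0][0:420,60:480,::-1],(480,480)),i])[:, :800])
```

```text
(no output)
```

View pics/a.png

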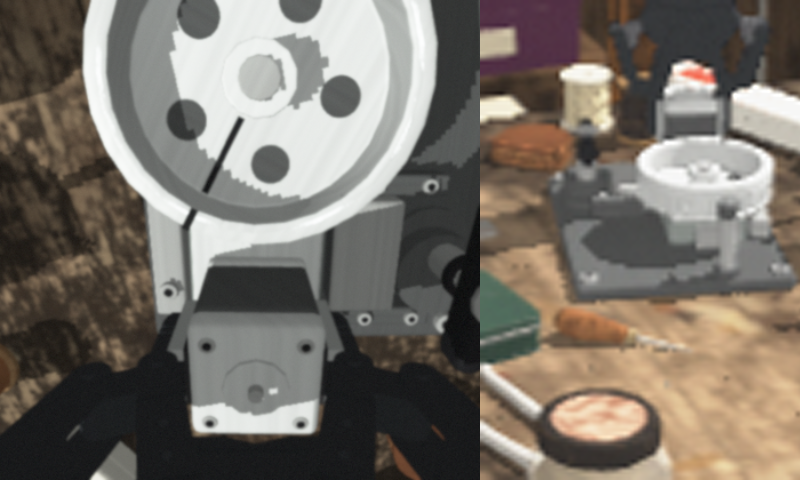

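Emit:
servo_tool(increments=[[0, 0, 0.001, 0.0015, 0, 0, 0], [0, 0, 0.001, 0.003, 0, 0, 0], [0, 0, 0.001, 0.003, 0, 0, 0]])

```text
clock: 14.52
position: [541.7, 244.6, 56.9]
ee_rot: [-0.623, 0.782, -0.001, 0.002]
contact_force: [-7.7, -2.2, 23.4]
gripper_width: 43.2
grasp_force: 66.3
```

Run:
```python
from h import *
plan((541.1,243.3),54,-103.1); print(arm.read_state()['wrist_torque'])
```

```text
plan [0.0014, 0.0003, 0.0029] [-0.23, 0.1, 0.18] | now [541.7 244.6  56.9] yaw -102.91 F [-7.7 -2.2 23.4] w 43.2 t 14.525
[-0.84340602  2.43260379 -0.29434941]
```

Emit:
servo_tool(increments=[[0, 0, 0, -0.004, 0, 0, 0], [1, 0, 0, -0.004, 0, 0, 0], [1, 0, 0, -0.004, 0, 0, 0], [1, 0, 0, -0.004, 0, 0, 0], [1, 0, 0, -0.004, 0, 0, 0]])

```text
clock: 15.15
position: [540.3, 244.1, 54.5]
ee_rot: [-0.623, 0.783, -0.0, -0.0]
contact_force: [-0.4, -0.3, 0.2]
gripper_width: 85.3
grasp_force: 0.0
```

Run:
```python
from h import *
plan((541.1,243.3),140,-103.1)
c=cam('scene'); i=c[0][150:270,210:330,::-1]; i=cv2.resize(i,(480,480),interpolation=cv2.INTER_CUBIC)
w=cam('wrist'); 
cv2.imwrite('pics/b.png',np.hstack([cv2.resize(w[0][0:420,60:480,::-1],(480,480)),i])[:, :800])
```

```text
plan [0.0007, -0.0009, -0.0855] [0.01, -0.02, 0.11] | now [540.3 244.1  54.5] yaw -102.99 F [-0.4 -0.3  0.2] w 85.3 t 15.15
```

View pics/b.png

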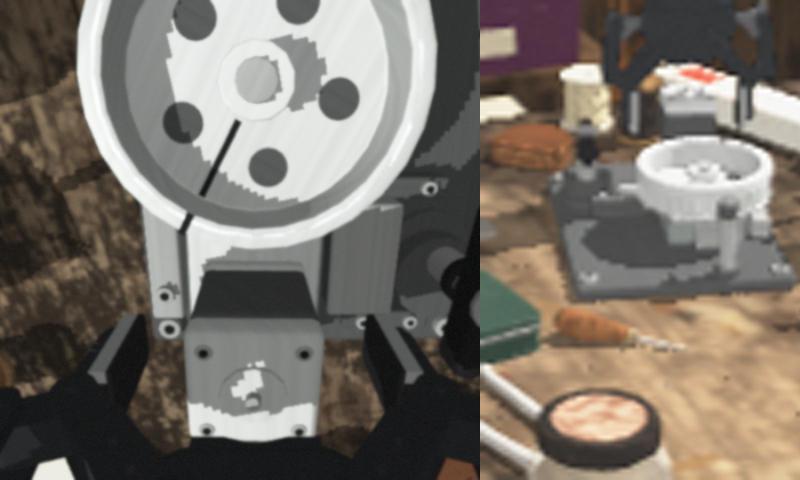

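Emit:
servo_tool(increments=[[1, 0, 0, -0.04, 0, 0, 0], [1, 0, 0, -0.09, 0, 0, 0], [0.5, 0.009, 0.044, -0.12, 0, 0, 0], [0.5, 0.018, 0.088, -0.12, 0, 0, 0], [0.5, 0.018, 0.088, -0.12, 0, 0, 0], [0.5, 0.018, 0.088, -0.12, 0, 0, 0]])

```text
clock: 16.0
position: [450.8, 246.7, 175.1]
ee_rot: [-0.623, 0.782, -0.0, 0.001]
contact_force: [0.5, 0.4, -0.8]
gripper_width: 42.9
grasp_force: 0.0
```

Run:
```python
from h import *
np.set_printoptions(precision=1,suppress=True)
plan((450.8,246.7),47,-103.1)
c=cam('wrist'); cv2.imwrite('pics/w6.png',c[0][...,::-1])
r=np.radians(-13.1); X=np.array([np.cos(r),np.sin(r)]);Y=np.array([-X[1],X[0]]); p=np.array([530.9,199.5])
for t,h in [('motor_grip',76),('pulley_centre',74),('pulley_mark',74),('clamp_grip',65)]:
    o=spot('wrist',t)
    for q in o[:1]:
        w=atz(c,q[1],h); d=w[:2]-p; print(t,q,w,'jig',d@X,d@Y)
```

```text
plan [0.0001, 0.0001, 0.1281] [-0.04, 0.04, 0.14] | now [450.8 246.7 175.1] yaw -102.96 F [ 0.5  0.4 -0.8] w 42.9 t 16.0
motor_grip (0.67, [172.2, 236.2]) [542.1 247.9  76. ] jig -0.09873021581636898 49.62406929789875
pulley_centre (0.73, [155.7, 109.5]) [522.6 153.4  74. ] jig 2.4063883689356036 -46.81634914958964
pulley_mark (0.89, [135.0, 174.3]) [553.9 194.2  74. ] jig 23.603664223568003 0.020221077362561957
clamp_grip (0.65, [284.6, 208.3]) [451.  248.7  65. ] jig -88.99029948800421 29.83270969691336
```

View pics/w6.png

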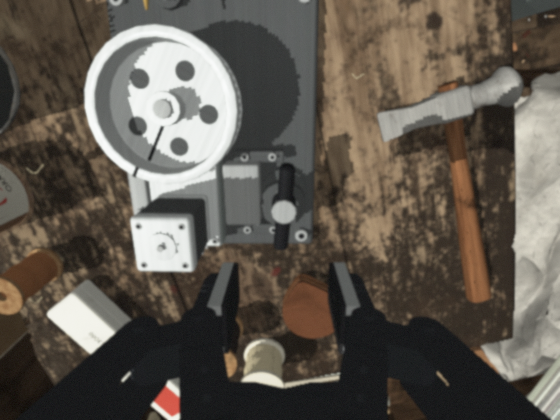

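Emit:
servo_tool(increments=[[0.5, -0.001, 0, 0.05, 0, 0, 0], [0.5, -0.001, 0, 0.095, 0, 0, 0], [0.5, -0.001, 0, 0.115, 0, 0, 0], [0.5, -0.001, 0, 0.127, 0, 0, 0], [0.5, -0.001, 0, 0.127, 0, 0, 0], [0, -0.001, 0, 0.127, 0, 0, 0], [0, -0.001, 0, 0.127, 0, 0, 0], [0, -0.001, 0, 0.127, 0, 0, 0], [0, -0.001, 0, 0.127, 0, 0, 0], [0, -0.001, 0, 0.127, 0, 0, 0]])

```text
clock: 17.5
position: [451.1, 248.0, 49.0]
ee_rot: [-0.623, 0.783, 0.0, 0.001]
contact_force: [-3.9, 1.2, 7.1]
gripper_width: 12.1
grasp_force: 58.8
```

Run:
```python
from h import *
plan((450.8,246.7),47,-103.1); print(arm.read_state()['wrist_torque'])
```

```text
plan [0.0013, 0.0, 0.002] [-0.06, 0.1, 0.1] | now [451.1 248.   49. ] yaw -103.0 F [-3.9  1.2  7.1] w 12.1 t 17.5
[ 0.28122417  0.81530539 -0.14535654]
```

Emit:
servo_tool(increments=[[0, 0, 0, 0, 0, 0, 5], [0, 0, 0, 0, 0, 0, 11], [0, 0, 0, 0, 0, 0, 17], [0, 0, 0, 0, 0, 0, 23], [0, 0, 0, 0, 0, 0, 29], [0, 0, 0, 0, 0, 0, 35], [0, 0, 0, 0, 0, 0, 40], [0, 0, 0, 0, 0, 0, 45], [0, 0, 0, 0, 0, 0, 48], [0, 0, 0, 0, 0, 0, 48]])

```text
clock: 18.75
position: [451.0, 248.0, 49.1]
ee_rot: [-0.251, 0.968, 0.0, 0.001]
contact_force: [-3.0, 1.0, 6.0]
gripper_width: 12.4
grasp_force: 58.6
```

Run:
```python
from h import *
plan((450.8,246.7),47,-166); print(arm.read_state()['wrist_torque'])
```

```text
plan [0.0008, -0.0011, 0.002] [0.03, 0.1, 15.09] | now [451.  248.   49.1] yaw -150.91 F [-3.  1.  6.] w 12.4 t 18.75
[0.35386221 0.95794264 0.21433933]
```

Emit:
servo_tool(increments=[[0, 0, 0, 0, 0, 0, 3], [0, 0, 0, 0, 0, 0, 6], [0, 0, 0, 0, 0, 0, 9], [0, 0, 0, 0, 0, 0, 12], [0, 0, 0, 0, 0, 0, 15], [0, 0, 0, 0, 0, 0, 15], [0, 0, 0, 0, 0, 0, 15]])

```text
clock: 19.62
position: [451.5, 248.3, 49.2]
ee_rot: [-0.124, 0.992, 0.0, 0.001]
contact_force: [-1.9, 1.1, 5.5]
gripper_width: 12.2
grasp_force: 66.3
```

Run:
```python
from h import *
plan((450.8,246.7),47,-166); print(arm.read_state()['wrist_torque'])
```

```text
plan [0.0011, -0.0014, 0.0022] [0.03, 0.16, 0.26] | now [451.5 248.3  49.2] yaw -165.74 F [-1.9  1.1  5.5] w 12.2 t 19.625
[0.30209627 0.63051704 0.70015271]
```

Emit:
servo_tool(increments=[[0, 0, 0, 0, 0, 0, 2], [0, 0, 0, 0, 0, 0, 4], [0, 0, 0, 0, 0, 0, 4], [0, 0, 0, 0, 0, 0, 4], [0.4, 0, 0, 0, 0, 0, 3], [0.4, 0, 0, 0, 0, 0, 3], [0.4, 0, 0, 0, 0, 0, 3], [0.4, 0, 0, -0.05, 0, 0, 3], [0.4, 0, 0, -0.1, 0, 0, 0], [0.4, 0, 0, -0.13, 0, 0, 0], [0.4, 0, 0, -0.13, 0, 0, 0]])

```text
clock: 21.0
position: [451.8, 248.2, 180.3]
ee_rot: [-0.122, 0.993, 0.002, 0.002]
contact_force: [0.1, 0.5, -1.1]
gripper_width: 34.6
grasp_force: 0.0
```

Run:
```python
from h import *
np.set_printoptions(precision=1,suppress=True)
plan((480,250),240,-103.1)
c=cam('wrist'); 
r=np.radians(-13.1); X=np.array([np.cos(r),np.sin(r)]);Y=np.array([-X[1],X[0]]); p=np.array([530.9,199.5])
for t,h in [('motor_grip',76),('pulley_centre',74),('pulley_mark',74),('clamp_grip',65),('pointer_tip',68)]:
    o=spot('wrist',t)
    for q in o[:1]:
        w=atz(c,q[1],h); d=w[:2]-p; print(t,q,w,'jig',d@X,d@Y)
```

```text
plan [-0.0281, -0.0049, -0.0595] [-0.01, 0.35, -62.92] | now [451.8 248.2 180.3] yaw -166.02 F [ 0.1  0.5 -1.1] w 34.6 t 21.0
motor_grip (0.86, [252.9, 303.2]) [544.6 243.5  76. ] jig 3.3188602105466654 45.99000243142067
pulley_centre (0.71, [153.1, 258.2]) [523.2 153.2  74. ] jig 2.9443474396853455 -46.83371355413953
pulley_mark (0.67, [197.4, 304.1]) [558.9 196.4  74. ] jig 27.97609688384145 3.356288719275982
clamp_grip (0.95, [283.2, 199.6]) [449.9 247.2  65. ] jig -89.73035036240157 28.054123008625904
pointer_tip (0.88, [82.9, 224.9]) [510.5  90.1  68. ] jig 4.949161217894396 -111.17115677497577
```

Emit:
servo_tool(increments=[[0.45, -0.005, -0.01, 0, 0, 0, -10], [0.45, -0.01, -0.02, 0, 0, 0, -20], [0.45, -0.015, -0.03, 0, 0, 0, -30], [0.45, -0.02, -0.045, 0, 0, 0, -40], [0.45, -0.025, -0.06, 0, 0, 0, -50], [0.45, -0.03, -0.07, 0, 0, 0, -60], [0.45, -0.035, -0.08, 0, 0, 0, -70], [0.45, -0.04, -0.09, 0, 0, 0, -80], [0.45, -0.043, -0.1, 0, 0, 0, -90], [0.45, -0.046, -0.11, 0.01, 0, 0, -100], [0.45, -0.046, -0.11, 0.01, 0, 0, -106], [0.45, -0.046, -0.11, 0.01, 0, 0, -106]])

```text
clock: 22.8
position: [521.7, 151.4, 166.8]
ee_rot: [0.866, -0.501, -0.0, 0.001]
contact_force: [0.5, 0.3, -0.1]
gripper_width: 38.6
grasp_force: 0.0
```

```bash
cat > m.py <<'E'
from h import *
np.set_printoptions(precision=1,suppress=True)
r=np.radians(-13.1); X=np.array([np.cos(r),np.sin(r)]);Y=np.array([-X[1],X[0]]); p=np.array([530.9,199.5])
def look(*cams):
  for cn in cams:
    c=cam(cn)
    save(c,'m_%s_%d.png'%(cn,int(arm.read_state()['clock']*100)))
    for t,h in [('motor_grip',76),('pulley_centre',74),('pulley_mark',74),('pointer_tip',68)]:
        for q in spot(cn,t)[:1]:
            w=atz(c,q[1],h); d=w[:2]-p; print(cn,t,q,w,'jig',d@X,d@Y)
E
python3 - <<'E'
from m import *
look('wrist','top'); plan((523.4,152.5),55,-60)
E
```

```text
wrist motor_grip (0.87, [198.0, 296.4]) [546.6 247.6  76. ] jig 4.398002897570073 50.37404903289544
wrist pulley_centre (0.62, [277.8, 214.3]) [525.  153.8  74. ] jig 4.582413958631772 -45.84782325570263
wrist pulley_mark (0.74, [210.5, 236.2]) [560.9 195.1  74. ] jig 30.26307774024965 2.490289448852386
wrist pointer_tip (0.73, [342.7, 150.6]) [507.5  89.8  68. ] jig 2.0374827789382692 -112.10722983161268
top motor_grip (0.93, [199.8, 186.8]) [545.4 236.1  76. ] jig 5.786948917871232 38.92642353568636
top pulley_centre (0.9, [232.6, 195.0]) [525.  148.9  74. ] jig 5.705382987641805 -50.58612984095164
top pointer_tip (0.96, [254.4, 199.9]) [513.6  91.4  68. ] jig 7.660605935581046 -109.22488582327937
plan [0.0001, -0.0016, 0.1129] [-0.01, 0.0, -0.0] | now [522.  151.8 167.9] yaw -60.0 F [ 0.1 -0.1 -0.3] w 38.3 t 23.3
```

```bash
cat >> m.py <<'E'
def rect(c,z,ctr,half=80,s=4):
    "top-down picture in jig axes, col=X, row=-Y, s px/mm, about jig point ctr"
    n=2*half*s; g=(np.arange(n)-n/2)/s; u,v=np.meshgrid(g+ctr[0],-g+ctr[1])
    W=np.stack([p[0]+u*X[0]+v*Y[0],p[1]+u*X[1]+v*Y[1],np.full_like(u,z)],-1).reshape(-1,3)
    Mi=np.linalg.inv(c[3]); q=cv2.projectPoints(W,cv2.Rodrigues(Mi[:3,:3])[0],Mi[:3,3],c[1],c[2])[0].reshape(n,n,2).astype(np.float32)
    return cv2.remap(c[0],q[...,0],q[...,1],cv2.INTER_LINEAR)
def rim(c,ctr=(3.5,-48),z=74):
    s=4; g=cv2.GaussianBlur(cv2.cvtColor(rect(c,z,ctr),cv2.COLOR_RGB2GRAY),(5,5),0).astype(np.float32); n=g.shape[0]
    a=np.radians(np.arange(0,360,1.)); best=None
    def samp(cx,cy,rr): return cv2.remap(g,(n/2+s*(cx+rr*np.cos(a))).astype(np.float32)[None],(n/2-s*(cy+rr*np.sin(a))).astype(np.float32)[None],cv2.INTER_LINEAR)[0]
    for cx in np.arange(-7,7.1,.5):
        for cy in np.arange(-7,7.1,.5):
            # rim top bright: median over angle of (inside outer edge - outside)
            sc=np.clip(samp(cx,cy,53.5)-samp(cx,cy,56.5),-20,60).mean()+np.clip(samp(cx,cy,48.5)-samp(cx,cy,45.5),-20,60).mean()
            if best is None or sc>best[0]: best=(sc,cx,cy)
    sc,cx,cy=best
    ring=np.min([samp(cx,cy,q) for q in (50,51,52)],0); ring2=np.mean([samp(cx,cy,q) for q in(49.5,50.5,51.5,52.5)],0)
    k=np.argsort(ring2)[:8]; print('centre jig',ctr[0]+cx,ctr[1]+cy,'score',sc,'dark angles',[(int(a_),int(ring2[a_])) for a_ in k],'med',np.median(ring2))
    C=np.array([ctr[0]+cx,ctr[1]+cy]); print('world',p+C[0]*X+C[1]*Y)
E
python3 - <<'E'
from m import *
c=cam('wrist'); rim(c); rim(cam('top'))
E
```

```text
centre jig 4.5 -48.0 score 104.56211 dark angles [(65, 101), (64, 107), (66, 162), (63, 171), (97, 212), (67, 214), (96, 216), (62, 221)] med 242.6416
world [524.4 151.7]
centre jig 2.0 -49.0 score 58.352806 dark angles [(359, 30), (0, 32), (96, 34), (97, 34), (95, 35), (1, 36), (94, 37), (2, 39)] med 237.34912
world [521.7 151.3]
```

Emit:
servo_tool(increments=[[0.45, 0.001, -0.002, 0.05, 0, 0, 0], [0.45, 0.001, -0.002, 0.08, 0, 0, 0], [0.45, 0.001, -0.002, 0.098, 0, 0, 0], [0.45, 0.001, -0.002, 0.106, 0, 0, 0], [0.45, 0.001, -0.002, 0.111, 0, 0, 0], [0.45, 0.001, -0.002, 0.111, 0, 0, 0], [0, 0.001, -0.002, 0.111, 0, 0, 0], [0, 0.001, -0.002, 0.111, 0, 0, 0], [0, 0.001, -0.002, 0.111, 0, 0, 0], [0, 0.001, -0.002, 0.111, 0, 0, 0]])

```text
clock: 24.65
position: [524.4, 151.9, 57.9]
ee_rot: [0.866, -0.5, 0.0, -0.0]
contact_force: [-1.9, -0.6, 6.4]
gripper_width: 22.1
grasp_force: 58.8
```

Run:
```python
from m import *
plan((524,151.7),57,-60); print(arm.read_state()['wrist_torque'])
```

```text
plan [0.0, 0.0004, 0.0009] [-0.04, -0.01, 0.02] | now [524.4 151.9  57.9] yaw -59.98 F [-1.9 -0.6  6.4] w 22.1 t 24.65
[-0.1  0.8 -0. ]
```

Emit:
servo_tool(increments=[[0, 0, 0, 0, 0, 0, 5], [0, 0, 0, 0, 0, 0, 12], [0, 0, 0, 0, 0, 0, 20], [0, 0, 0, 0, 0, 0, 28], [0, 0, 0, 0, 0, 0, 36], [0, 0, 0, 0, 0, 0, 44], [0, 0, 0, 0, 0, 0, 50], [0, 0, 0, 0, 0, 0, 50]])

```text
clock: 25.65
position: [522.8, 151.7, 57.8]
ee_rot: [-0.573, 0.819, 0.0, -0.001]
contact_force: [-6.2, 1.2, 9.6]
gripper_width: 22.2
grasp_force: 59.2
```

Run:
```python
from m import *
plan((524,151.7),57,-213); print(arm.read_state()['wrist_torque'])
c=cam('wrist'); rim(c)
for q in spot('wrist','pulley_mark'):
    w=atz(c,q[1],74); d=w[:2]-p; print(q,'jig',d@X,d@Y)
```

```text
plan [-0.0004, -0.0012, 0.0008] [0.02, -0.15, 102.95] | now [522.8 151.7  57.8] yaw -110.05 F [-6.2  1.2  9.6] w 22.2 t 25.65
[ 0.4  2.  -0.1]
centre jig 3.5 -47.5 score 62.408775 dark angles [(57, 29), (154, 30), (109, 30), (52, 30), (60, 30), (53, 30), (12, 30), (56, 30)] med 158.22473
world [523.5 152.4]
```

Emit:
servo_tool(increments=[[0, 0, 0, 0, 0, 0, 5], [0, 0, 0, 0, 0, 0, 12], [0, 0, 0, 0, 0, 0, 20], [0, 0, 0, 0, 0, 0, 28], [0, 0, 0, 0, 0, 0, 36], [0, 0, 0, 0, 0, 0, 44], [0, 0, 0, 0, 0, 0, 52], [0, 0, 0, 0, 0, 0, 60], [0, 0, 0, 0, 0, 0, 65], [0, 0, 0, 0, 0, 0, 65]])

```text
clock: 27.0
position: [521.6, 153.2, 57.8]
ee_rot: [-0.043, 0.999, 0.001, -0.002]
contact_force: [-11.3, 8.2, 11.9]
gripper_width: 22.2
grasp_force: 59.4
```

Run:
```python
from m import *
plan((524,151.7),57,-213); print(arm.read_state()['wrist_torque'])
for cn in('wrist','scene','top'):
  c=cam(cn); rim(c)
  for q in spot(cn,'pulley_mark'):
    w=atz(c,q[1],74); d=w[:2]-p; print(cn,q,'jig',d@X,d@Y)
```

```text
plan [-0.0022, -0.0017, 0.0008] [0.02, -0.22, 37.95] | now [521.6 153.2  57.8] yaw -175.05 F [-11.3   8.2  11.9] w 22.2 t 27.0
[ 2.3  3.6 -0.1]
centre jig 3.5 -47.0 score 41.67984 dark angles [(60, 27), (51, 27), (308, 27), (40, 27), (50, 27), (48, 27), (64, 27), (47, 27)] med 150.19128
world [523.7 152.9]
centre jig 6.5 -41.0 score 34.345184 dark angles [(66, 52), (84, 52), (89, 52), (88, 52), (87, 52), (85, 52), (86, 52), (67, 52)] med 208.21655
world [527.9 158.1]
centre jig 1.5 -50.5 score 33.093597 dark angles [(289, 29), (290, 37), (288, 41), (291, 44), (294, 46), (293, 47), (292, 48), (313, 48)] med 147.33203
world [520.9 150. ]
top (0.71, [252.1, 189.4]) jig 32.63384921806409 -96.90707997036947
```

Emit:
servo_tool(increments=[[0, 0.001, 0.001, 0, 0, 0, 5], [0, 0.002, 0.001, 0, 0, 0, 12], [0, 0.002, 0.001, 0, 0, 0, 20], [0, 0.002, 0.001, 0, 0, 0, 28], [0, 0.002, 0.001, 0, 0, 0, 35], [0, 0.002, 0.001, 0, 0, 0, 35], [0, 0.002, 0.001, 0, 0, 0, 35]])

```text
clock: 28.18
position: [521.8, 154.4, 57.9]
ee_rot: [0.259, 0.966, 0.001, 0.0]
contact_force: [-6.4, 6.5, 7.3]
gripper_width: 22.2
grasp_force: 58.9
```

Emit:
servo_tool(increments=[[0.45, 0, 0, 0, 0, 0, 0], [0.45, 0, 0, 0, 0, 0, 0], [0.45, 0, 0, -0.01, 0, 0, 0], [0.45, 0, 0, -0.05, 0, 0, 0], [0.45, 0, 0, -0.11, 0, 0, 0], [0.45, 0, 0, -0.11, 0, 0, 0], [0.45, 0, 0, -0.11, 0, 0, 0]])

```text
clock: 29.05
position: [521.9, 152.5, 167.2]
ee_rot: [0.259, 0.966, 0.0, 0.0]
contact_force: [-0.0, -0.3, -0.3]
gripper_width: 38.5
grasp_force: 0.0
```

Run:
```python
from m import *
plan((524,151.7),57,-213); c=cam('wrist'); rim(c)
look('wrist','top')
```

```text
plan [-0.0022, 0.0003, 0.1102] [0.05, 0.0, 2.97] | now [521.9 152.5 167.2] yaw 149.97 F [-0.  -0.3 -0.3] w 38.5 t 29.05
centre jig 3.0 -47.5 score 94.7775 dark angles [(274, 94), (273, 113), (275, 147), (272, 176), (276, 204), (271, 220), (21, 226), (277, 227)] med 241.67871
world [523.1 152.6]
wrist motor_grip (0.86, [411.8, 177.8]) [544.5 245.2  76. ] jig 2.904846699428754 47.555843960249334
wrist pulley_mark (0.81, [217.8, 236.1]) [513.4  98.5  74. ] jig 5.8238870417968585 -102.35378791607522
top motor_grip (0.94, [195.6, 185.1]) [549.8 247.4  76. ] jig 7.512657533572545 50.90317732899304
top pulley_centre (0.74, [232.4, 199.7]) [512.4 149.1  74. ] jig -6.56491894324725 -53.25074960990746
top pulley_mark (0.85, [253.0, 201.6]) [508.2  94.6  74. ] jig 1.6265246012361274 -107.31597654874413
top pointer_tip (0.59, [256.7, 201.4]) [509.7  85.2  68. ] jig 5.238033197693941 -116.13912822901918
```

Run:
```python
from m import *
c=cam('wrist'); im=rect(c,68,(3.5,-118),half=30,s=4); hsv=cv2.cvtColor(im,cv2.COLOR_RGB2HSV)
m=(hsv[...,0]>12)&(hsv[...,0]<35)&(hsv[...,1]>110)&(hsv[...,2]>90)
v,u=np.nonzero(m); x=u/4-30+3.5; y=-118-(v/4-30)
for k in np.arange(-140,-100,2): 
    s=(y>=k)&(y<k+2)
    if s.sum(): print(k,s.sum(),x[s].mean(),x[s].min(),x[s].max())
g=cv2.cvtColor(rect(c,74,(3,-47.5),half=60,s=4),cv2.COLOR_RGB2GRAY)
for rr in(49,50.5,52,53.5):
    row=int(240+4*rr); a=g[row,200:290]; k=np.nonzero(a<150)[0]; print(rr,(k.mean()+200-240)/4+3 if len(k) else None)
```

```text
-128 65 4.630769230769231 2.0 7.25
-126 194 4.529639175257732 1.5 7.5
-124 164 4.748475609756097 2.0 7.5
-122 138 4.541666666666667 2.5 7.0
-120 105 4.235714285714286 2.5 6.0
-118 81 4.145061728395062 3.0 5.5
-116 59 4.076271186440678 3.0 5.0
-114 16 3.984375 3.5 4.5
49 6.25
50.5 6.375
52 6.5
53.5 6.79651162790698
```

Emit:
servo_tool(increments=[[0.45, -0.0017, 0.0006, 0.05, 0, 0, 0], [0.45, -0.0017, 0.0006, 0.08, 0, 0, 0], [0.45, -0.0017, 0.0006, 0.098, 0, 0, 0], [0.45, -0.0017, 0.0006, 0.109, 0, 0, 0], [0.45, -0.0017, 0.0006, 0.109, 0, 0, 0], [0, -0.0017, 0.0006, 0.109, 0, 0, 0], [0, -0.0017, 0.0006, 0.109, 0, 0, 0], [0, -0.0017, 0.0006, 0.109, 0, 0, 0], [0, -0.0017, 0.0006, 0.109, 0, 0, 1.5], [0, -0.0017, 0.0006, 0.109, 0, 0, 3.2], [0, -0.0017, 0.0006, 0.109, 0, 0, 3.2], [0, -0.0017, 0.0006, 0.109, 0, 0, 3.2]])

```text
clock: 31.15
position: [524.6, 152.8, 58.8]
ee_rot: [0.286, 0.958, 0.001, 0.001]
contact_force: [-0.8, 1.3, 6.1]
gripper_width: 21.8
grasp_force: 59.2
```

Emit:
servo_tool(increments=[[0.45, 0, 0, 0, 0, 0, 0], [0.45, 0, 0, 0, 0, 0, 0], [0.45, 0, 0, -0.01, 0, 0, 0], [0.45, 0, 0, -0.05, 0, 0, 0], [0.45, 0, 0, -0.11, 0, 0, 0], [0.45, 0, 0, -0.11, 0, 0, 0], [0.45, 0, 0, -0.11, 0, 0, 0]])

```text
clock: 32.02
position: [523.6, 152.2, 168.2]
ee_rot: [0.286, 0.958, 0.0, 0.0]
contact_force: [-0.3, -0.1, -0.6]
gripper_width: 38.5
grasp_force: 0.0
```

```bash
cat > chk.py <<'E'
from m import *
plan((524,151.7),57,-213); c=cam('wrist'); rim(c)
im=rect(c,68,(3.5,-118),half=30,s=4); hsv=cv2.cvtColor(im,cv2.COLOR_RGB2HSV)
m=(hsv[...,0]>12)&(hsv[...,0]<35)&(hsv[...,1]>110)&(hsv[...,2]>90)
v,u=np.nonzero(m); x=u/4-30+3.5; y=-118-(v/4-30)
for k in (-126,-120,-116,-114): 
    s=(y>=k)&(y<k+2)
    if s.sum(): print(k,s.sum(),x[s].mean())
g=cv2.cvtColor(rect(c,74,(3,-47.5),half=60,s=4),cv2.COLOR_RGB2GRAY)
for rr in(49,50.5,52,53.5):
    row=int(240+4*rr); a=g[row,200:290]; k=np.nonzero(a<150)[0]; print(rr,(k.mean()+200-240)/4+3 if len(k) else None)
E
python3 chk.py
```

```text
plan [-0.0007, -0.0003, 0.1112] [0.04, -0.01, -0.23] | now [523.6 152.2 168.2] yaw 146.77 F [-0.3 -0.1 -0.6] w 38.5 t 32.025
centre jig 3.0 -47.5 score 94.88461 dark angles [(270, 97), (271, 104), (269, 155), (272, 167), (268, 210), (273, 215), (234, 229), (267, 230)] med 241.19434
world [523.1 152.6]
-126 183 4.2650273224043715
-120 104 4.158653846153846
-116 57 4.017543859649122
-114 15 4.016666666666667
49 3.375
50.5 3.375
52 3.375
53.5 4.195121951219512
```

```bash
python3 -c "
from bench import arm
print(arm.job_done())"
```

```text
the job is handed in; nothing more can be done
None
```

I handed the job in at about 32 s of the 72 s limit. The drive is in the jig's seat, the T-handle was turned about 1.1 rad until it went hard, and in the wrist camera the pulley mark stands about 0.6 mm sideways of the pointer tip. The gripper is open and clear. I could not measure the jaw force directly, and the hand-in returned no verdict.

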